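# Move the paint-mixing bench on by one step

## Robot

A 6-joint arm with a two-finger parallel gripper is mounted at the origin on the work surface. World frame = base frame: x ahead of the robot, y to its left, z up, the work surface at z = 0. Lengths are in m, angles in rad, forces in N, time in s.
With the tool pointing down it reaches from about 0.35 to 0.875 m from the base axis. Payload 4.2 kg.
Tool frame: the origin (TCP) lies on the front face of the gripper's body, between the roots of the fingers; the fingertips stand 73 mm ahead of it and the grasp point (between the pads) lies 54 mm ahead of it; z points along the fingers, y is the line along which they close (so a half turn about z gives the same grasp; the last joint's range is limited). The gripper opens to 85 mm and grips with 20 to 120 N. Pads are 22 mm wide; open, the fingers measure 114 mm over their backs; the gripper's body (76 mm by 85 mm) begins 54 mm behind the grasp point. The pads swing forward as they close: fully open they stand 13 mm farther back than shut.
Start: joints at [1.593, 0.385, 0.008, 0, -1.194, -0.259], TCP at [0.147, 0.608, 0.304] pointing down, gripper open.
Joint ranges: [-3.14, 3.14], [-1.21, 2.06], [-1.07, 1.41], [-3.16, 2.05], [-2.99, -0.16], [-3.1, 3.1]. Speed limits (rad/s): [2.79, 2.79, 3.14, 3.14, 3.14, 3.14].

## Interface

Orientations are given as a unit quaternion [w, x, y, z].
In Python, from bench import manip, imaging, job, cut_out, spot_point gives the robot as it stands.
- The arm moves only by the shell command python3 -m crank 'ROWS' [OPENING] [FORCE]. ROWS is a JSON object of lists of equal length, an entry for each row: "travel": the shift along the tool's x, y, z in cm, a list of three; "dr": the turn, a rotation vector about the tool's x, y, z in rad, a list of three. A call has 1 to 10 rows; each row shifts and turns the commanded pose from where the row before left it, along the tool's axes as they then stand; what a row does not reach is not made up. A row lasts 1/12 s, in which the tool goes at most 41.7 mm and 7.16 degrees, less where a joint would pass 70% of its speed; a pose out of reach is approached as far as the arm can. A call is refused whole if a number of a shift passes 4.17 or a number of a turn 0.125, either way. A call with a gripper value outside its range is refused whole. OPENING is the finger opening in cm, from 0 to 8.54, set as the call begins (- or left out, the last holds). The fingers move at their own pace and stop on an object; FORCE is the grip in N (left out, the last holds). Time passes only in rows, so rows that do not move let the fingers close. It gives the time, the measured TCP pose, the force, the opening and the grip force at its end, in the units of the state.
- manip.sense(): the state, without advancing time (a new reading comes with each control period).
- imaging.capture(name): name is "scene" or "top" or "wrist"; returns a dict with "pixels" (400x640x3 uint8, red, green, blue), "fx", "fy", "cx", "cy" (pixels), "T" (4x4, takes a point from camera to world coordinates). Camera axes: x right, y down, z forward; pixel columns grow to the right and rows downward; lengths in m; the calibration is good to about 2 mm. A picture is of the moment at which its call begins. There is no depth.
- job.job_done(): hands the job in; it is judged then, once.
Trained networks look in a picture, given as the dict that the camera call returned (one of the last four; its "shot" number tells which), for a name from the list of things; names that differ only in an ending like _2 or _b are one class to them, and where a whole thing is asked for, a point or a joint stands for the part that bears it (a point fixed in the world has none). Each returns a list of dicts, best first, with "score" (0 to 1); they miss things now and then, are a little off and sometimes report something else, mostly with a low value. They report only what shows in the picture. A call takes as long as a camera call. They do not tell look-alikes from the thing itself.
- cut_out(picture, thing): "mask" (400x640 bool, what is visible of it) and "position" ([column, row] in pixels, amid what is visible of it).
- spot_point(picture, thing): "position" ([column, row] in pixels: a listed point, or the origin of a listed thing).
The state is a dict: "clock": time; "q": joint angles; "joint_vel": joint speeds; "tau": joint torques, N m; "tool_pos": TCP position; "orientation": TCP orientation; "ft_force": force on the tool from outside, world axes, zero at the start; "ft_torque": the same for the moment, N m; "finger_gap": finger opening in m; "grip_force": force on a finger pad.
Only numpy, scipy, OpenCV 4.12 (cv2) and the standard library are available. Lean on these libraries where they do the work, as an engineer would, in place of code of your own. Each camera call takes 0.05 s, during which the arm holds its last target. There are 200 camera calls.

## Task

Move every container on to its next place: the flat hardener can goes from the turntable onto the scale's pan, the squat lacquer tin from the scale into the drip tray, and the tall spray cup from the drip tray onto the turntable, each standing upright in the middle of its place. All three places are taken, so park one container on the empty wooden block on the way. Keep the containers upright, never stand one on the bench itself, and leave the spray gun, tape roll and spatula where they lie.

Things in the scene. Friction and masses are not known exactly. Their poses are not given: they have to be found in the camera images.
- hardener_can: Loose flat rectangular steel can with a paper band: 36 mm along its x, 62 mm along its y, 85 mm high, with a black screw cap (24 mm across, 14 mm high, offset 14 mm to +y) on top. Starts on the turntable. Origin: centre of the underside; z up. 0.18 to 0.35 kg. Rigid.
- lacquer_tin: Loose squat round steel tin with a paper band and a closed brass-coloured lid: 60 mm in diameter, 50 mm high. Starts on the scale's pan. Origin: centre of the underside; z up. 0.2 to 0.42 kg. Rigid.
- spray_cup: Loose tall round closed spray-gun cup, white with a black lid: straight-sided, 58 mm in diameter, 105 mm high, with a spout 18 mm across and 12 mm high in the middle of the lid. Starts in the drip tray. Origin: centre of the underside; z up. 0.18 to 0.35 kg. Rigid.
- scale: Fixed bench scale: grey body 124 x 112 mm (x from -70 to +54 mm of the origin) with a black display strip at its -x edge, and a square steel pan 96 x 104 mm whose top is 38 mm above the origin. The pan does not move. Origin: on the bench, below the middle of the pan; z up.
- turntable: Fixed small round turntable, locked, that does not turn: dark disc 116 mm in diameter on a foot, with a flat rubber top 30 mm above the origin. Origin: on the bench, on the disc's axis; z up.
- drip_tray: Fixed square aluminium tray, 116 x 116 mm outside, 108 x 108 mm inside: its flat floor lies 20 mm above the origin, its rim (4 mm wide) 26 mm above the origin. Origin: on the bench, below the middle; z up.
- wood_block: Fixed plain wooden block, 105 x 105 mm, top 35 mm above the origin; empty at the start: the free spot. Origin: on the bench, below the middle; z up.
- spray_gun: Bystander: copper-coloured spray gun lying on its side on the bench, loose, about 130 x 175 mm, 28 mm high. Origin: on the bench under its barrel. Leave it.
- masking_tape: Bystander: roll of paper masking tape lying flat, loose, 84 mm across, 25 mm high. Origin: centre of the underside. Leave it.
- spatula: Bystander: spatula lying on the bench, loose, 200 mm long along its x. Leave it.
There are look-alikes about, which are no part of the job. What is shaped like the drip_tray but blue is not meant.

How it is judged:
By the outcome, as a careful person would: the job done as asked, in the order asked, and still so for the second after the job is handed in, with the robot touching nothing.
It also fails if it takes over 112 s, if anything falls off the work surface, if the arm or the gripper's body presses on something with over 40 N, if the wrist force passes 120 N, or if a joint passes its speed limit or range.

## Working session

There is one attempt and no reset: what is moved stays moved. The work goes in short steps, Python scripts to look and compute and a shell command to move; the robot and the scene stay as the last step left them, time stands still between calls to the robot, and variables do not carry over. Pictures are saved under pics/ and viewed, at most 14 in all, crops included, and the job is handed in when it is done.

```bash
ls; mkdir -p pics
cat > h.py <<'E'
from bench import manip, imaging, job, cut_out, spot_point
import numpy as np, cv2
from scipy.spatial.transform import Rotation as R
def save(p,n): cv2.imwrite('pics/'+n+'.png', cv2.cvtColor(p['pixels'],cv2.COLOR_RGB2BGR))
def ray(p,uv,z):
    T=np.array(p['T']); d=T[:3,:3]@np.array([(uv[0]-p['cx'])/p['fx'],(uv[1]-p['cy'])/p['fy'],1]); o=T[:3,3]
    return o+d*(z-o[2])/d[2]
def proj(p,X):
    T=np.array(p['T']); c=T[:3,:3].T@(np.array(X)-T[:3,3]); return np.array([p['fx']*c[0]/c[2]+p['cx'],p['fy']*c[1]/c[2]+p['cy']])
E
python3 - <<'E'
from h import *
s=manip.sense(); print(s['clock'],s['tool_pos'],s['orientation'],s['finger_gap'])
Z=dict(hardener_can=.03,lacquer_tin=.038,spray_cup=.02,scale=0,turntable=0,drip_tray=0,wood_block=0,spray_gun=0,masking_tape=0,spatula=0)
for n in ('top','scene'):
    p=imaging.capture(n); save(p,n+'0'); print(n,np.round(p['T'],3).tolist())
    for k,z in Z.items():
        for d in spot_point(p,k)[:3]: print(k,round(d['score'],2),np.round(d['position']),np.round(ray(p,d['position'],z),3))
E
```

```text
pics
0.0 [0.14649171 0.60715224 0.30283046] [ 1.08052287e-03  9.92986809e-01 -1.18220231e-01 -8.64836661e-05] 0.08529469969737316
top [[-0.02, -0.997, 0.077, 0.55], [-1.0, 0.018, -0.015, 0.02], [0.014, -0.077, -0.997, 1.038], [0.0, 0.0, 0.0, 1.0]]
hardener_can 0.69 [446. 275.] [ 0.456 -0.271  0.03 ]
hardener_can 0.6 [194. 269.] [0.479 0.259 0.03 ]
lacquer_tin 0.71 [378. 184.] [ 0.651 -0.132  0.038]
spray_cup 0.64 [260. 197.] [0.629 0.12  0.02 ]
scale 0.86 [379. 184.] [ 0.653 -0.14   0.   ]
turntable 0.63 [440. 275.] [ 0.454 -0.267  0.   ]
drip_tray 0.89 [305. 110.] [0.823 0.02  0.   ]
drip_tray 0.73 [260. 196.] [0.634 0.12  0.   ]
wood_block 0.73 [196. 266.] [0.484 0.261 0.   ]
spray_gun 0.95 [298. 282.] [0.445 0.042 0.   ]
masking_tape 0.89 [161. 195.] [0.639 0.338 0.   ]
spatula 0.82 [466. 185.] [ 0.649 -0.333  0.   ]
scene [[0.819, 0.394, -0.416, 1.024], [0.573, -0.57, 0.588, -0.518], [-0.006, -0.721, -0.693, 0.68], [0.0, 0.0, 0.0, 1.0]]
hardener_can 0.66 [142. 255.] [ 0.444 -0.269  0.03 ]
lacquer_tin 0.76 [269. 258.] [ 0.655 -0.141  0.038]
lacquer_tin 0.56 [382. 148.] [0.663 0.282 0.038]
lacquer_tin 0.25 [143. 253.] [ 0.448 -0.267  0.038]
spray_cup 0.86 [331. 185.] [0.625 0.116 0.02 ]
scale 0.61 [271. 269.] [ 0.653 -0.138  0.   ]
turntable 0.8 [154. 268.] [ 0.463 -0.265  0.   ]
drip_tray 0.93 [387. 260.] [0.826 0.012 0.   ]
drip_tray 0.73 [336. 193.] [0.638 0.12  0.   ]
drip_tray 0.44 [319. 139.] [0.487 0.271 0.   ]
wood_block 0.86 [317. 141.] [0.487 0.26  0.   ]
spray_gun 0.81 [249. 182.] [0.449 0.034 0.   ]
spray_gun 0.19 [274. 268.] [ 0.655 -0.131  0.   ]
masking_tape 0.85 [383. 151.] [0.65  0.321 0.   ]
```

View pics/top0.png

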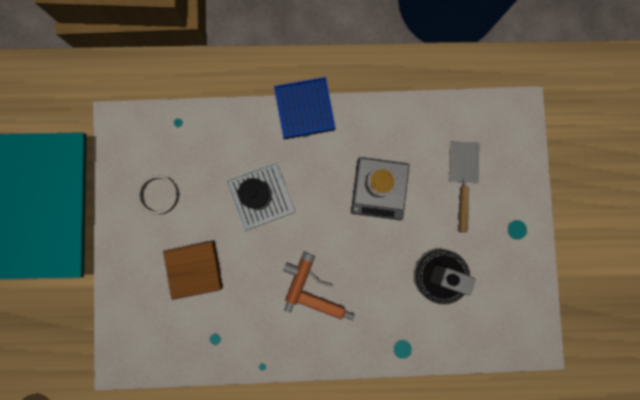

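View pics/scene0.png

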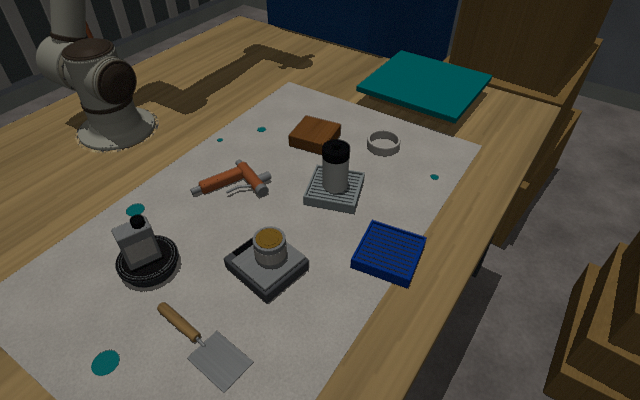

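The top view shows the block at (193,269), the tray with the cup at (261,195), the scale with the tin at (380,188) and the turntable with the can at (443,276). The blue decoy tray is at (305,108). The scene view agrees. I'm moving above the cup now.

```bash
python3 -m crank '{"travel":[[1.5,0.9,0],[2.95,1.8,0],[2.95,1.8,0],[2.95,1.8,0],[2.95,1.8,0],[2.95,1.8,0],[2.95,1.8,0],[2.95,1.8,0],[2.95,1.8,0],[2.95,1.8,0]],"dr":[[0,0,0],[0,0,0],[0,0,0],[0,0,0],[0,0,0],[0,0,0],[0,0,0],[0,0,0],[0,0,0],[0,0,0]]}' 8.5 40
python3 -m crank '{"travel":[[2.95,1.8,0],[2.95,1.8,0],[2.95,1.8,0],[2.95,1.8,0],[2.95,1.8,0],[2.95,1.8,0],[2.95,1.8,0],[1.5,0.9,0],[0,0,0],[0,0,0]],"dr":[[0,0,0],[0,0,0],[0,0,0],[0,0,0],[0,0,0],[0,0,0],[0,0,0],[0,0,0],[0,0,0],[0,0,0]]}'
cat >> h.py <<'E'
def togo(x,y,z,yaw=None):
    s=manip.sense(); q=s['orientation']; r=R.from_quat(q,scalar_first=True)
    d=r.inv().apply(np.array([x,y,z])-s['tool_pos'])*100
    M=r.as_matrix(); print('t',round(s['clock'],2),'tool',np.round(s['tool_pos'],4),'xaxis',np.round(M[:,0],3),'z',np.round(M[:,2],3),'f',np.round(s['ft_force'],1),'gap',round(s['finger_gap'],4),'grip',round(s['grip_force'],1))
    print('togo cm',np.round(d,2))
E
python3 - <<'E'
from h import *
togo(.635,.12,.3)
p=imaging.capture('wrist'); save(p,'w1'); print(np.round(p['T'],3).tolist())
for k,z in dict(spray_cup=.02,drip_tray=0,wood_block=0).items():
    for d in spot_point(p,k)[:2]: print(k,round(d['score'],2),np.round(d['position']),np.round(ray(p,d['position'],z),3))
E
```

```text
clock: 1.93
tool_pos: [0.3802, 0.3735, 0.3042]
orientation: [-0.0, 0.993, -0.118, 0.0]
ft_force: [0.9, 0.7, 0.5]
finger_gap: 0.0852
grip_force: 0.0
clock: 2.77
tool_pos: [0.5631, 0.191, 0.3036]
orientation: [0.0, 0.993, -0.119, -0.0]
ft_force: [0.5, 0.2, -0.1]
finger_gap: 0.0851
grip_force: 0.0
t 2.77 tool [0.5631 0.191  0.3036] xaxis [ 0.971 -0.237 -0.001] z [-0.001 -0.    -1.   ] f [ 0.5  0.2 -0.1] gap 0.0851 grip 0.0
togo cm [8.67 5.19 0.35]
[[-0.238, -0.928, -0.288, 0.637], [-0.971, 0.227, 0.07, 0.174], [0.0, 0.297, -0.955, 0.374], [0.0, 0.0, 0.0, 1.0]]
spray_cup 0.92 [367.  96.] [0.629 0.125 0.02 ]
drip_tray 0.41 [454. 225.] [0.446 0.044 0.   ]
wood_block 0.61 [284. 240.] [0.478 0.264 0.   ]
```

View pics/w1.png

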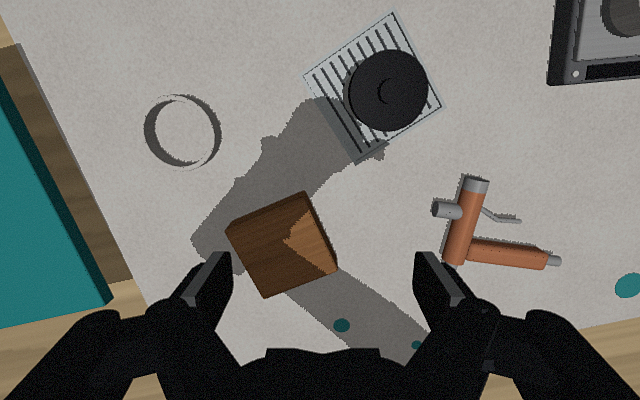

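The wrist view shows the tray rim corners at (395,11), (442,107), (358,163) and (303,75), and the cup lid centred near (388,91). The block's top corners are about (307,191), (337,270), (264,298) and (225,230). I'll compute positions from these and move on.

Run:
```python
from h import *
p=imaging.capture('wrist')
def corners(c,z):
    P=np.array([ray(p,u,z)[:2] for u in c]); print('center',P.mean(0).round(4),'sides',np.linalg.norm(P-np.roll(P,1,0),axis=1).round(4), 'ang',np.degrees(np.arctan2(*(P[1]-P[0])[::-1])).round(1))
corners([(395,11),(442,107),(358,163),(303,75)],.026)
corners([(307,191),(337,270),(264,298),(225,230)],.035)
print('lid',ray(p,(388,91),.125).round(4), ray(p,(387,91),.137).round(4))
q=ray(p,(388,91),.125)
for a in range(0,360,90): print(proj(p,[q[0]+.029*np.cos(np.radians(a)),q[1]+.029*np.sin(np.radians(a)),.125]).round(0))
for n in ('wrist','top','scene'):
  p=imaging.capture(n)
  for k,h in (('spray_cup',.105),('wood_block',0),('drip_tray',0)):
    for d in spot_point(p,k)[:3]: print(n,k,round(d['score'],2),np.round(ray(p,d['position'],.02 if h else 0),3))
togo(.63,.12,.3)
```

```text
center [0.6317 0.1203] sides [0.1097 0.1078 0.1076 0.1115] ang -161.6
center [0.4805 0.2622] sides [0.109  0.1076 0.1008 0.1023] ang -174.2
lid [0.631  0.1259 0.125 ] [0.6314 0.129  0.137 ]
[381.  50.]
[351. 100.]
[394. 129.]
[426.  82.]
wrist spray_cup 0.62 [ 0.655 -0.154  0.02 ]
wrist spray_cup 0.61 [0.628 0.123 0.02 ]
wrist wood_block 0.58 [ 0.477  0.263 -0.   ]
top spray_cup 0.8 [0.63  0.122 0.02 ]
top wood_block 0.56 [0.487 0.258 0.   ]
top drip_tray 0.73 [0.633 0.119 0.   ]
top drip_tray 0.64 [0.829 0.026 0.   ]
top drip_tray 0.47 [0.634 0.336 0.   ]
scene spray_cup 0.96 [0.626 0.111 0.02 ]
scene wood_block 0.87 [0.48  0.269 0.   ]
scene drip_tray 0.84 [0.824 0.017 0.   ]
scene drip_tray 0.44 [0.62  0.141 0.   ]
t 3.62 tool [0.5628 0.1923 0.3039] xaxis [ 0.972 -0.235 -0.   ] z [-0. -0. -1.] f [0.9 0.3 0.4] gap 0.0849 grip 0.0
togo cm [8.23 5.45 0.39]
```

```bash
python3 -m crank '{"travel":[[2,1.2,0],[2.1,1.3,0],[2.1,1.3,0],[1.9,1.2,0],[0,0,0],[0,0,2.5],[0,0,2.5],[0,0,0],[0,0,0],[0,0,0]],"dr":[[0,0,0],[0,0,0],[0,0,0],[0,0,0],[0,0,0],[0,0,0],[0,0,0],[0,0,0],[0,0,0],[0,0,0]]}'
python3 - <<'E'
from h import *
togo(.630,.124,.146)
for n in ('top','scene','wrist'):
  p=imaging.capture(n)
  for d in spot_point(p,'spray_cup')[:2]: print(n,round(d['score'],2),np.round(d['position']),np.round(ray(p,d['position'],.02),3))
save(p,'w2')
E
```

```text
clock: 4.45
tool_pos: [0.6304, 0.1251, 0.2553]
orientation: [-0.0, 0.993, -0.118, 0.001]
ft_force: [-0.0, 0.1, 0.5]
finger_gap: 0.085
grip_force: 0.0
t 4.45 tool [0.6304 0.1251 0.2553] xaxis [ 0.972 -0.234  0.002] z [ 0.002 -0.    -1.   ] f [-0.   0.1  0.5] gap 0.085 grip 0.0
togo cm [-0.03  0.12 10.93]
top 0.58 [260. 196.] [0.63 0.12 0.02]
scene 0.61 [331. 187.] [0.63 0.11 0.02]
wrist 0.68 [324. 178.] [0.631 0.124 0.02 ]
```

View pics/w2.png

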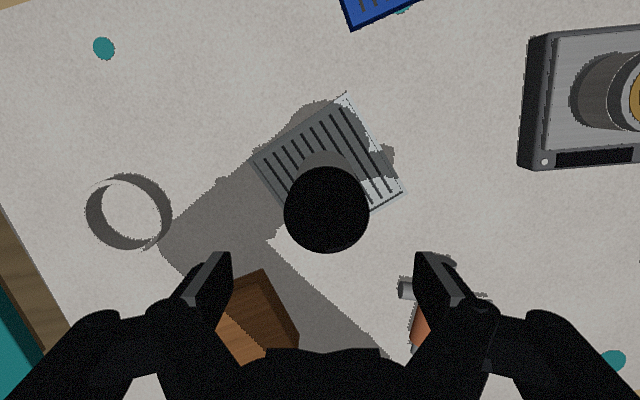

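The cup is centred between the fingers: its lid is at column 326 and the finger midline is at about 323. I'm descending and gripping.

```bash
Z='[0,0,0]'; python3 -m crank '{"travel":[[0,0.1,2],[0,0,2.5],[0,0,2.5],[0,0,2],[0,0,1.3],[0,0,0.6],[0,0,0],[0,0,0]],"dr":[[0,0,0],[0,0,0],[0,0,0],[0,0,0],[0,0,0],[0,0,0],[0,0,0],[0,0,0]]}'
python3 -m crank '{"travel":[[0,0,0],[0,0,0],[0,0,0],[0,0,0],[0,0,0],[0,0,0],[0,0,0],[0,0,0],[0,0,0],[0,0,0]],"dr":[[0,0,0],[0,0,0],[0,0,0],[0,0,0],[0,0,0],[0,0,0],[0,0,0],[0,0,0],[0,0,0],[0,0,0]]}' 4 45
```

```text
clock: 5.42
tool_pos: [0.6301, 0.1239, 0.1456]
orientation: [-0.0, 0.993, -0.118, 0.001]
ft_force: [0.5, -0.4, 0.2]
finger_gap: 0.0849
grip_force: 0.0
clock: 6.25
tool_pos: [0.6301, 0.1238, 0.1465]
orientation: [-0.0, 0.993, -0.118, 0.001]
ft_force: [-1.3, -0.8, 5.7]
finger_gap: 0.0572
grip_force: 48.2
```

```bash
python3 -m crank '{"travel":[[0,0,-1],[0,0,-2],[0,0,-2],[-0.8,-0.4,-1],[-2.2,-1.2,0],[-2.9,-1.7,0],[-2.9,-1.7,0],[-2.9,-1.7,0],[-2.9,-1.7,0],[-2.1,-1.2,0]],"dr":[[0,0,0],[0,0,0],[0,0,0],[0,0,0],[0,0,0],[0,0,0],[0,0,0],[0,0,0],[0,0,0],[0,0,0]]}'
python3 -m crank '{"travel":[[-0.8,-0.4,0],[0,0,0],[0,0,0]],"dr":[[0,0,0],[0,0,0],[0,0,0]]}'
python3 - <<'E'
from h import *
togo(.483,.262,.1625)
p=imaging.capture('top')
def blur(m): return m
import sys
for k in ('drip_tray','wood_block'):
  for d in cut_out(p,k)[:3]:
    m=d['mask'].astype(np.uint8); r=cv2.minAreaRect(cv2.findNonZero(m)); c=cv2.boxPoints(r); z=.026 if k[0]=='d' else .035
    P=np.array([ray(p,u,z)[:2] for u in c]); print(k,round(d['score'],2),np.round(r[0]),P.mean(0).round(4),np.linalg.norm(P-np.roll(P,1,0),axis=1).round(3))
E
```

```text
clock: 7.08
tool_pos: [0.4867, 0.2575, 0.2043]
orientation: [0.0, 0.993, -0.118, -0.001]
ft_force: [-0.2, 0.3, -2.8]
finger_gap: 0.0572
grip_force: 48.8
clock: 7.33
tool_pos: [0.4823, 0.2622, 0.2047]
orientation: [0.0, 0.993, -0.118, -0.0]
ft_force: [0.3, -0.0, -3.0]
finger_gap: 0.0574
grip_force: 48.9
t 7.33 tool [0.4823 0.2622 0.2047] xaxis [ 0.972 -0.234 -0.   ] z [-0.001 -0.    -1.   ] f [ 0.3 -0.  -3. ] gap 0.0574 grip 48.9
togo cm [0.08 0.   4.22]
drip_tray 0.96 [259. 196.] [0.6316 0.1202] [0.117 0.116 0.117 0.115]
drip_tray 0.85 [304. 108.] [0.8205 0.0213] [0.121 0.118 0.121 0.117]
wood_block 0.67 [193. 270.] [0.478  0.2599] [0.105 0.11  0.105 0.11 ]
```

```bash
python3 -m crank '{"travel":[[0,0,1],[0,0,1.3],[0,0,1],[0,0,0.5],[0,0,0.3],[0,0,0.1],[0,0,0],[0,0,0]],"dr":[[0,0,0],[0,0,0],[0,0,0],[0,0,0],[0,0,0],[0,0,0],[0,0,0],[0,0,0]]}'
```

```text
clock: 8.15
tool_pos: [0.4832, 0.2622, 0.1633]
orientation: [-0.0, 0.993, -0.118, 0.0]
ft_force: [0.2, -0.5, -2.9]
finger_gap: 0.0573
grip_force: 48.9
```

```bash
python3 -m crank '{"travel":[[0,0,0.1],[0,0,0.1],[0,0,0.1],[0,0,0]],"dr":[[0,0,0],[0,0,0],[0,0,0],[0,0,0]]}'
```

```text
clock: 8.48
tool_pos: [0.4832, 0.2623, 0.1615]
orientation: [-0.0, 0.993, -0.118, 0.001]
ft_force: [-1.8, -1.8, 4.4]
finger_gap: 0.0572
grip_force: 49.6
```

```bash
python3 -m crank '{"travel":[[0,0,0],[0,0,0],[0,0,0],[0,0,-1],[0,0,-2],[0,0,-2.5],[0,0,-2.5],[0,0,-2.5],[0,0,-2.5],[0,0,-1]],"dr":[[0,0,0],[0,0,0],[0,0,0],[0,0,0],[0,0,0],[0,0,0],[0,0,0],[0,0,0],[0,0,0],[0,0,0]]}' 8.5
python3 -m crank '{"travel":[[0.9,1.2,0],[1.84,2.49,0],[1.84,2.49,0],[1.84,2.49,0],[1.84,2.49,0],[1.84,2.49,0],[1.84,2.49,0],[1.84,2.49,0],[1.84,2.49,0],[1.84,2.49,0]],"dr":[[0,0,0],[0,0,0],[0,0,0],[0,0,0],[0,0,0],[0,0,0],[0,0,0],[0,0,0],[0,0,0],[0,0,0]]}'
python3 -m crank '{"travel":[[1.84,2.49,0],[1.84,2.49,0],[1.84,2.49,0],[1.84,2.49,0],[1,1.4,0],[0,0,0],[0,0,0]],"dr":[[0,0,0],[0,0,0],[0,0,0],[0,0,0],[0,0,0],[0,0,0],[0,0,0]]}'
python3 - <<'E'
from h import *
togo(.652,-.137,.28)
p=imaging.capture('wrist'); save(p,'w3')
for k,z in (('lacquer_tin',.038),('scale',0),('hardener_can',.03),('turntable',0)):
  for d in spot_point(p,k)[:2]: print(k,round(d['score'],2),np.round(d['position']),np.round(ray(p,d['position'],z),3))
p=imaging.capture('top')
for k,z in (('spray_cup',.035),('wood_block',0)):
  for d in spot_point(p,k)[:2]: print(k,round(d['score'],2),np.round(d['position']),np.round(ray(p,d['position'],z),3))
E
```

```text
clock: 9.32
tool_pos: [0.484, 0.2627, 0.3048]
orientation: [-0.003, 0.993, -0.118, 0.003]
ft_force: [0.3, 0.5, 1.7]
finger_gap: 0.0849
grip_force: 0.0
clock: 10.15
tool_pos: [0.5975, -0.01, 0.2998]
orientation: [0.0, 0.993, -0.118, -0.0]
ft_force: [0.3, 0.8, -0.3]
finger_gap: 0.085
grip_force: 0.0
clock: 10.73
tool_pos: [0.6517, -0.1394, 0.299]
orientation: [-0.0, 0.993, -0.119, -0.001]
ft_force: [0.2, 0.2, 0.1]
finger_gap: 0.0849
grip_force: 0.0
t 10.73 tool [ 0.6517 -0.1394  0.299 ] xaxis [ 0.972 -0.237 -0.002] z [-0.002  0.    -1.   ] f [0.2 0.2 0.1] gap 0.0849 grip 0.0
togo cm [-0.03 -0.24  1.9 ]
lacquer_tin 0.94 [321. 173.] [ 0.652 -0.137  0.038]
hardener_can 0.82 [456. 296.] [ 0.455 -0.265  0.03 ]
turntable 0.81 [442. 284.] [ 0.454 -0.258  0.   ]
wood_block 0.83 [197. 262.] [0.493 0.259 0.   ]
```

View pics/w3.png

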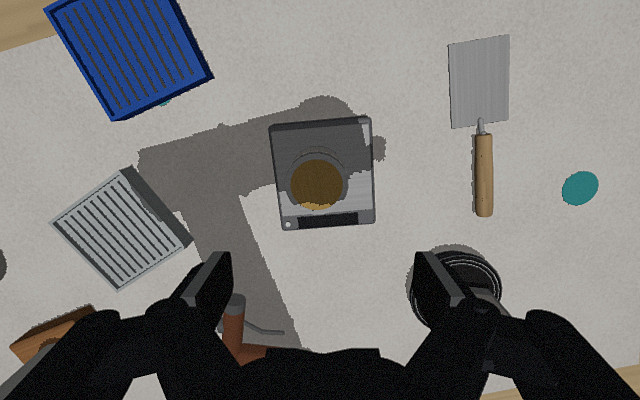

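The tin lid is at about (317,184) on the scale, the tray is at (120,228) and empty, and the fingers straddle column 323. I'll check the lid ray and measure the tray from this view.

Run:
```python
from h import *
p=imaging.capture('wrist')
l=ray(p,(317,184),.088);print('lid',l.round(4))
P=np.array([ray(p,u,.026)[:2] for u in [(122,168),(191,243),(117,290),(50,223)]]); print('tray',P.mean(0).round(4),np.linalg.norm(P-np.roll(P,1,0),axis=1).round(4))
g=p['pixels'].astype(int); m=((g[...,0]-g[...,2])>35); m[:140]=0;m[230:]=0;m[:,:280]=0;m[:,355:]=0
(c,r)=cv2.minEnclosingCircle(cv2.findNonZero(m.astype(np.uint8))); print(c,r,ray(p,c,.088).round(4), ray(p,(c[0]+r,c[1]),.088)-ray(p,c,.088))
togo(.652,-.137,.122)
```

```text
lid [ 0.6539 -0.1321  0.088 ]
tray [0.6345 0.1181] [0.1192 0.1142 0.1224 0.1111]
(318.0, 184.0) 25.710020065307617 [ 0.6537 -0.133   0.088 ] [-0.00567304 -0.02353343  0.        ]
t 11.18 tool [ 0.6518 -0.1379  0.3002] xaxis [ 0.972 -0.234  0.   ] z [ 0.  0. -1.] f [ 0.6 -0.1 -0.3] gap 0.085 grip 0.0
togo cm [-1.000e-02 -9.000e-02  1.782e+01]
```

```bash
python3 -m crank '{"travel":[[0.1,-0.4,1.5],[0,0,2.5],[0,0,3],[0,0,3],[0,0,3],[0,0,2.5],[0,0,1.4],[0,0,0.9],[0,0,0],[0,0,0]],"dr":[[0,0,0],[0,0,0],[0,0,0],[0,0,0],[0,0,0],[0,0,0],[0,0,0],[0,0,0],[0,0,0],[0,0,0]]}'
python3 -m crank '{"travel":[[0,0,0],[0,0,0],[0,0,0],[0,0,0],[0,0,0],[0,0,0],[0,0,0],[0,0,0],[0,0,0],[0,0,0]],"dr":[[0,0,0],[0,0,0],[0,0,0],[0,0,0],[0,0,0],[0,0,0],[0,0,0],[0,0,0],[0,0,0],[0,0,0]]}' 4 45
```

```text
clock: 12.02
tool_pos: [0.6542, -0.1348, 0.1224]
orientation: [0.0, 0.993, -0.118, 0.0]
ft_force: [-0.0, -0.3, -0.1]
finger_gap: 0.085
grip_force: 0.0
clock: 12.85
tool_pos: [0.6548, -0.1347, 0.124]
orientation: [-0.0, 0.993, -0.118, 0.002]
ft_force: [-0.3, 1.6, 6.5]
finger_gap: 0.0591
grip_force: 49.5
```

```bash
python3 -m crank '{"travel":[[0,0,-1],[0,0,-2],[0,0,-2],[0,0,-2],[-0.4,-1.2,0],[-0.82,-2.42,0],[-0.82,-2.42,0],[-0.82,-2.42,0],[-0.82,-2.42,0],[-0.82,-2.42,0]],"dr":[[0,0,0],[0,0,0],[0,0,0],[0,0,0],[0,0,0],[0,0,0],[0,0,0],[0,0,0],[0,0,0],[0,0,0]]}'
python3 -m crank '{"travel":[[-0.82,-2.42,0],[-0.82,-2.42,0],[-0.82,-2.42,0],[-0.82,-2.42,0],[-0.4,-1.2,0],[0,0,0],[0,0,0]],"dr":[[0,0,0],[0,0,0],[0,0,0],[0,0,0],[0,0,0],[0,0,0],[0,0,0]]}'
python3 - <<'E'
from h import *
togo(.632,.120,.107)
p=imaging.capture('top'); save(p,'t4')
for d in cut_out(p,'scale')[:2]:
    m=d['mask'].astype(np.uint8); r=cv2.minAreaRect(cv2.findNonZero(m)); c=cv2.boxPoints(r)
    P=np.array([ray(p,u,.03)[:2] for u in c]); print('scale',round(d['score'],2),np.round(c),P.round(4).tolist(),P.mean(0).round(4),np.linalg.norm(P-np.roll(P,1,0),axis=1).round(3))
for d in spot_point(p,'scale')[:2]: print(ray(p,d['position'],0).round(4))
i=cv2.cvtColor(p['pixels'],cv2.COLOR_RGB2BGR)
a=cv2.resize(i[140:310,340:490],None,fx=3.5,fy=3.5,interpolation=cv2.INTER_CUBIC); cv2.imwrite('pics/t4c.png',a)
E
```

```text
clock: 13.68
tool_pos: [0.6396, 0.0065, 0.1902]
orientation: [0.0, 0.993, -0.119, -0.002]
ft_force: [0.0, -0.2, -3.6]
finger_gap: 0.059
grip_force: 49.4
clock: 14.27
tool_pos: [0.63, 0.12, 0.1907]
orientation: [0.0, 0.993, -0.118, -0.001]
ft_force: [0.2, -0.7, -3.5]
finger_gap: 0.059
grip_force: 49.5
t 14.27 tool [0.63   0.12   0.1907] xaxis [ 0.972 -0.233 -0.002] z [-0.003 -0.001 -1.   ] f [ 0.2 -0.7 -3.5] gap 0.059 grip 49.5
togo cm [ 0.21 -0.05  8.37]
scale 0.69 [[349. 214.]
 [357. 156.]
 [409. 163.]
 [402. 221.]] [[0.5885, -0.0704], [0.7117, -0.089], [0.6954, -0.2017], [0.5724, -0.1821]] [ 0.642  -0.1358] [0.113 0.125 0.114 0.125]
[ 0.6559 -0.1478  0.    ]
```

View pics/t4c.png

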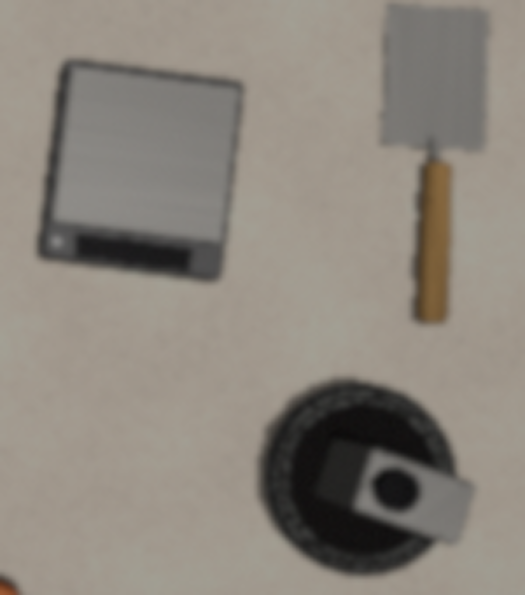

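```bash
python3 -m crank '{"travel":[[0.2,0,1.5],[0,0,2],[0,0,2],[0,0,1.5],[0,0,0.8],[0,0,0.4],[0,0,0.2],[0,0,0],[0,0,0]],"dr":[[0,0,0],[0,0,0],[0,0,0],[0,0,0],[0,0,0],[0,0,0],[0,0,0],[0,0,0],[0,0,0]]}'
python3 - <<'E'
from h import *
p=imaging.capture('top')
f=lambda u:(340+u[0]/3.5-.36,140+u[1]/3.5-.36)
def quad(n,c,z):
    P=np.array([ray(p,f(u),z)[:2] for u in c]); D=P-np.roll(P,1,0); print(n,P.mean(0).round(4),np.linalg.norm(D,axis=1).round(4),np.degrees(np.arctan2(D[:,1],D[:,0])).round(1))
quad('pan',[(68,65),(242,85),(225,240),(52,222)],.038)
quad('can',[(370,447),(474,485),(458,545),(352,508)],.115)
quad('tt',[(358,378),(460,477),(358,576),(258,477)],.03)
print('cap',ray(p,f((397,490)),.129).round(4))
E
```

```text
clock: 15.17
tool_pos: [0.6336, 0.119, 0.109]
orientation: [-0.0, 0.993, -0.118, 0.001]
ft_force: [-0.5, -0.4, -2.3]
finger_gap: 0.0586
grip_force: 49.5
pan [ 0.6521 -0.1397] [0.0961 0.1065 0.095  0.105 ] [ -7.3 -97.6 171.8  83. ]
can [ 0.4514 -0.2689] [0.035  0.0608 0.0341 0.0615] [ -18.9 -111.2  162.3   69.7]
tt [ 0.4545 -0.2627] [0.0855 0.0847 0.086  0.0834] [ -47.3 -135.6  131.9   44. ]
cap [ 0.4564 -0.2556  0.129 ]
```

```bash
python3 -m crank '{"travel":[[-0.1,-0.1,0.15],[0,0,0.1],[0,0,0.1],[0,0,0]],"dr":[[0,0,0],[0,0,0],[0,0,0],[0,0,0]]}'; python3 -c "
from h import *
s=manip.sense();print(s['q'])"
```

```text
clock: 15.55
tool_pos: [0.6323, 0.1205, 0.106]
orientation: [-0.0, 0.993, -0.118, 0.0]
ft_force: [-3.5, 1.1, 4.9]
finger_gap: 0.059
grip_force: 50.2
[ 4.39246910e-01  6.04606043e-01 -1.67680555e-01  3.94504329e-04
 -7.97531503e-01  8.95269202e-01]
```

```bash
python3 -m crank '{"travel":[[0,0,0],[0,0,0],[0,0,0],[0,0,-1],[0,0,-2],[0,0,-3],[0,0,-4],[0,0,-4],[0,0,-4],[0,0,-1.5]],"dr":[[0,0,0],[0,0,0],[0,0,0],[0,0,0],[0,0,0],[0,0,0],[0,0,0],[0,0,0],[0,0,0],[0,0,0]]}' 8.5
python3 -m crank '{"travel":[[-0.3,1.5,0],[-0.6,3,0],[-0.6,3,0],[-0.6,3,0],[-0.6,3,0],[-0.6,3,0],[-0.6,3,0],[-0.6,3,0],[-0.6,3,0],[-0.6,3,0]],"dr":[[0,0,0],[0,0,0],[0,0,0],[0,0,0],[0,0,0],[0,0,0],[0,0,0],[0,0,0],[0,0,0],[0,0,0]]}'
python3 -m crank '{"travel":[[-0.6,3,0],[-0.6,3,0],[-0.6,3,0],[-0.6,3,0],[-0.3,1.5,0],[0,0,0],[0,0,0],[0,0,0]],"dr":[[0,0,0],[0,0,0],[0,0,0],[0,0,0],[0,0,0.12],[0,0,0.12],[0,0,0.12],[0,0,0.12]]}'
python3 -m crank '{"travel":[[0,0,0],[0,0,0],[0,0,0],[0,0,0],[0,0,0],[0,0,0],[0,0,0],[0,0,0],[0,0,0],[0,0,0]],"dr":[[0,0,0.12],[0,0,0.12],[0,0,0.12],[0,0,0.12],[0,0,0.12],[0,0,0.12],[0,0,0.12],[0,0,0.12],[0,0,0.12],[0,0,0.12]]}'
python3 - <<'E'
from h import *
togo(.4514,-.2689,.139)
p=imaging.capture('wrist'); save(p,'w5')
c=p['pixels'][60:380,60:580]; cv2.imwrite('pics/w5c.png',cv2.cvtColor(c,cv2.COLOR_RGB2BGR))
for k,z in (('hardener_can',.03),('turntable',0)):
  for d in spot_point(p,k)[:2]: print(k,round(d['score'],2),np.round(d['position']),np.round(ray(p,d['position'],z),3))
p=imaging.capture('top')
for k,z in (('spray_cup',.035),('lacquer_tin',.02),('turntable',0)):
  for d in spot_point(p,k)[:2]: print(k,round(d['score'],2),np.round(d['position']),np.round(ray(p,d['position'],z),3))
E
```

```text
clock: 16.38
tool_pos: [0.6341, 0.1202, 0.3079]
orientation: [-0.002, 0.993, -0.118, 0.006]
ft_force: [0.6, -0.5, 0.8]
finger_gap: 0.0846
grip_force: 0.0
clock: 17.22
tool_pos: [0.5085, -0.145, 0.2994]
orientation: [0.0, 0.993, -0.118, -0.0]
ft_force: [1.1, -1.4, 0.0]
finger_gap: 0.0849
grip_force: 0.0
clock: 17.88
tool_pos: [0.451, -0.2691, 0.2993]
orientation: [-0.0, 0.935, -0.354, -0.0]
ft_force: [0.3, -0.0, 0.3]
finger_gap: 0.0851
grip_force: 0.0
clock: 18.72
tool_pos: [0.4513, -0.2685, 0.2992]
orientation: [-0.0, -0.572, 0.82, 0.0]
ft_force: [0.5, -0.5, -0.1]
finger_gap: 0.0851
grip_force: 0.0
t 18.72 tool [ 0.4513 -0.2685  0.2992] xaxis [-0.345 -0.939  0.   ] z [-0.001  0.    -1.   ] f [ 0.5 -0.5 -0.1] gap 0.0851 grip 0.0
togo cm [ 0.03 -0.03 16.02]
hardener_can 0.96 [319. 169.] [ 0.454 -0.272  0.03 ]
spray_cup 0.84 [193. 271.] [0.477 0.259 0.035]
spray_cup 0.59 [299. 279.] [0.455 0.04  0.035]
lacquer_tin 0.73 [260. 196.] [0.631 0.119 0.02 ]
```

View pics/w5.png

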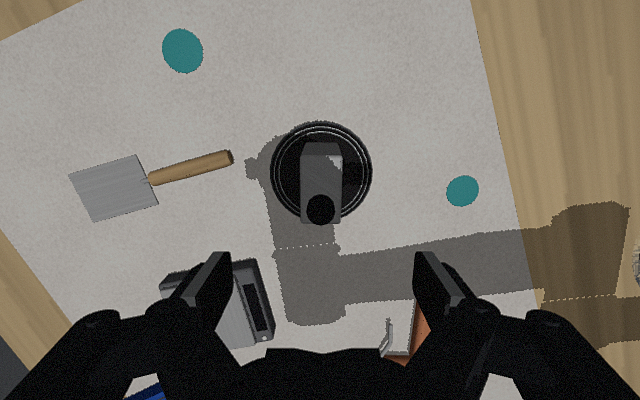

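The can is aligned with the fingers at column 321, and its cap is toward the gripper. The turntable disc is centred at (321,170).

```bash
python3 -m crank '{"travel":[[0,0,1.5],[0,0,2.5],[0,0,3],[0,0,3],[0,0,2.5],[0,0,1.8],[0,0,1.1],[0,0,0.6],[0,0,0],[0,0,0]],"dr":[[0,0,0],[0,0,0],[0,0,0],[0,0,0],[0,0,0],[0,0,0],[0,0,0],[0,0,0],[0,0,0],[0,0,0]]}'
python3 -m crank '{"travel":[[0,0,0],[0,0,0],[0,0,0],[0,0,0],[0,0,0],[0,0,0],[0,0,0],[0,0,0],[0,0,0],[0,0,0]],"dr":[[0,0,0],[0,0,0],[0,0,0],[0,0,0],[0,0,0],[0,0,0],[0,0,0],[0,0,0],[0,0,0],[0,0,0]]}' 2 45
python3 -m crank '{"travel":[[0,0,0],[0,0,0],[0,0,0],[0,0,0]],"dr":[[0,0,0],[0,0,0],[0,0,0],[0,0,0]]}'
python3 - <<'E'
from h import *
p=imaging.capture('wrist'); T=np.array(p['T']); 
s=manip.sense(); r=R.from_quat(s['orientation'],scalar_first=True)
# shift pose back to the earlier view (z .2992)
T[2,3]+=.2992-s['tool_pos'][2]; T[:2,3]+=np.array([.4513,-.2685])-s['tool_pos'][:2]; p['T']=T
print('tt',ray(p,(321,170.5),.03).round(4)); 
for z in (.115,): print('can top rows', ray(p,(321,143),z).round(4), ray(p,(321,224),z).round(4), 'cap',ray(p,(321,209),.129).round(4))
E
```

```text
clock: 19.9
tool_pos: [0.4524, -0.2686, 0.1397]
orientation: [0.0, -0.575, 0.818, -0.0]
ft_force: [0.5, 0.0, 0.2]
finger_gap: 0.0846
grip_force: 0.0
clock: 20.73
tool_pos: [0.4524, -0.2686, 0.1402]
orientation: [0.0, -0.575, 0.818, -0.001]
ft_force: [0.0, 1.4, 5.5]
finger_gap: 0.0357
grip_force: 45.3
clock: 21.07
tool_pos: [0.4525, -0.2686, 0.1402]
orientation: [0.0, -0.575, 0.818, -0.001]
ft_force: [-2.1, 0.4, 6.0]
finger_gap: 0.0357
grip_force: 45.3
tt [ 0.4532 -0.2693  0.03  ]
can top rows [ 0.4387 -0.3081  0.115 ] [ 0.463  -0.2413  0.115 ] cap [ 0.4564 -0.2591  0.129 ]
```

```bash
python3 -m crank '{"travel":[[0,0,-1],[0,0,-2],[0,0,-2],[0,0,-2],[-0.9,-0.7,0],[-1.92,-1.44,0],[-1.92,-1.44,0],[-1.92,-1.44,0],[-1.92,-1.44,0],[-1.92,-1.44,0]],"dr":[[0,0,0],[0,0,0],[0,0,0],[0,0,0],[0,0,0],[0,0,0],[0,0,0],[0,0,0],[0,0,0],[0,0,0]]}'
python3 -m crank '{"travel":[[-1.92,-1.44,0],[-1.92,-1.44,0],[-1.92,-1.44,0],[-1.92,-1.44,0],[-1,-0.75,0],[0,0,0],[0,0,0],[0,0,0],[0,0,0],[0,0,0]],"dr":[[0,0,0],[0,0,0],[0,0,0],[0,0,0],[0,0,0],[0,0,-0.07],[0,0,-0.07],[0,0,-0.07],[0,0,0],[0,0,0]]}'
python3 - <<'E'
from h import *
togo(.653,-.137,.150)
p=imaging.capture('top'); i=cv2.cvtColor(p['pixels'],cv2.COLOR_RGB2BGR)
cv2.imwrite('pics/t6c.png',cv2.resize(i[140:320,340:500],None,fx=3.3,fy=3.3,interpolation=cv2.INTER_CUBIC))
for d in cut_out(p,'turntable')[:2]:
    c,r=cv2.minEnclosingCircle(cv2.findNonZero(d['mask'].astype(np.uint8))); print(d['score'],c,r,ray(p,c,.026).round(4))
for d in spot_point(p,'turntable')[:2]: print(d['score'],ray(p,d['position'],0).round(4))
p=imaging.capture('wrist'); save(p,'w6')
for d in spot_point(p,'scale')[:2]: print(d['score'],ray(p,d['position'],0).round(4))
E
```

```text
clock: 21.95
tool_pos: [0.5623, -0.1952, 0.2079]
orientation: [-0.001, -0.575, 0.818, 0.001]
ft_force: [-0.5, -0.6, -2.3]
finger_gap: 0.0352
grip_force: 45.5
clock: 22.78
tool_pos: [0.6521, -0.1368, 0.2083]
orientation: [-0.001, -0.657, 0.754, 0.001]
ft_force: [-0.7, -0.4, -2.5]
finger_gap: 0.0359
grip_force: 45.4
t 22.78 tool [ 0.6521 -0.1368  0.2083] xaxis [-0.138 -0.99  -0.   ] z [-0.002  0.    -1.   ] f [-0.7 -0.4 -2.5] gap 0.0359 grip 45.4
togo cm [ 0.01 -0.11  5.83]
0.86 (442.058837890625, 277.4117736816406) 28.907583236694336 [ 0.4509 -0.2637  0.026 ]
0.63 [ 0.4526 -0.2638  0.    ]
0.86 [ 0.6508 -0.1393  0.    ]
```

View pics/w6.png

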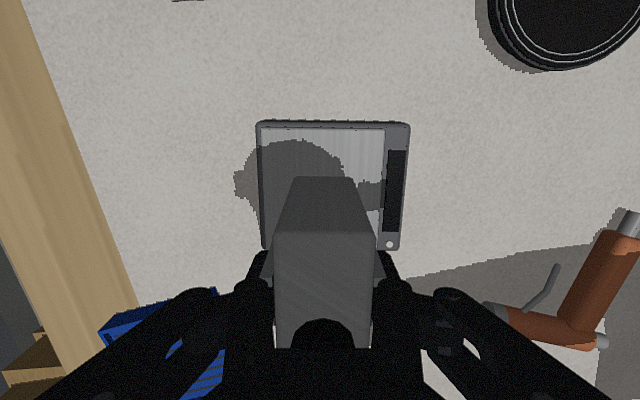

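View pics/t6c.png

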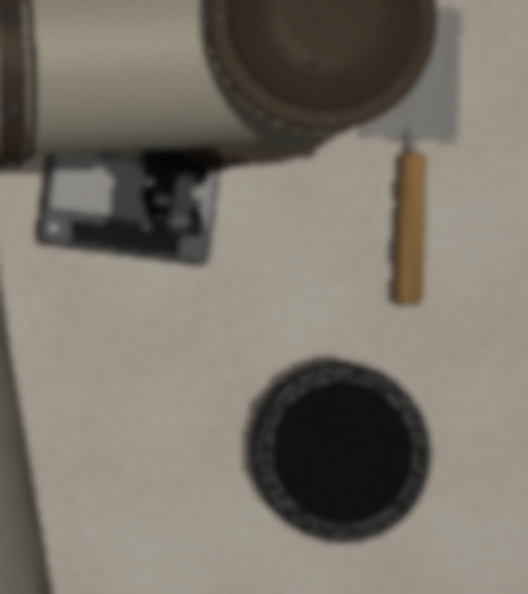

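The can is in line with the scale: its base is at column ~321 and the pan's middle at ~323. Lowering it now.

```bash
python3 -m crank '{"travel":[[0,0,1],[0,0,1.5],[0,0,1.4],[0,0,0.9],[0,0,0.5],[0,0,0.3],[0,0,0.1],[0,0,0],[0,0,0]],"dr":[[0,0,0],[0,0,0],[0,0,0],[0,0,0],[0,0,0],[0,0,0],[0,0,0],[0,0,0],[0,0,0]]}'
python3 -m crank '{"travel":[[0,0,0.1],[0,0,0.1],[0,0,0.1],[0,0,0]],"dr":[[0,0,0],[0,0,0],[0,0,0],[0,0,0]]}'
```

```text
clock: 23.78
tool_pos: [0.653, -0.1369, 0.1531]
orientation: [0.0, -0.657, 0.753, -0.001]
ft_force: [-0.0, 0.8, -2.9]
finger_gap: 0.0356
grip_force: 45.4
clock: 24.12
tool_pos: [0.6525, -0.1368, 0.1493]
orientation: [-0.0, -0.657, 0.754, 0.0]
ft_force: [-0.1, 1.4, -1.7]
finger_gap: 0.0352
grip_force: 45.4
```

```bash
python3 -m crank '{"travel":[[0,0,0.1],[0,0,0.05],[0,0,0]],"dr":[[0,0,0],[0,0,0],[0,0,0]]}'
```

```text
clock: 24.37
tool_pos: [0.6527, -0.1369, 0.1483]
orientation: [0.0, -0.657, 0.753, -0.0]
ft_force: [-0.1, -0.4, -0.2]
finger_gap: 0.0355
grip_force: 45.4
```

```bash
python3 -m crank '{"travel":[[0,0,0.1],[0,0,0]],"dr":[[0,0,0],[0,0,0]]}'
python3 -m crank '{"travel":[[0,0,0],[0,0,0],[0,0,0],[0,0,-1],[0,0,-2],[0,0,-3],[0,0,-3],[0,0,-3],[0,0,-2],[0,0,-1]],"dr":[[0,0,0],[0,0,0],[0,0,0],[0,0,0],[0,0,0],[0,0,0],[0,0,0],[0,0,0],[0,0,0],[0,0,0]]}' 8.5
python3 -m crank '{"travel":[[-1.3,0.8,0],[-2.66,1.59,0],[-2.66,1.59,0],[-2.66,1.59,0],[-2.66,1.59,0],[-2.66,1.59,0],[-2.66,1.59,0],[-2.66,1.59,0],[-2.66,1.59,0],[-2.66,1.59,0]],"dr":[[0,0,0],[0,0,0],[0,0,0],[0,0,0],[0,0,0],[0,0,0],[0,0,0],[0,0,0],[0,0,0],[0,0,0]]}'
python3 -m crank '{"travel":[[-2.66,1.59,0],[-2.66,1.59,0],[-2.66,1.59,0],[-2.66,1.59,0],[-1.3,0.8,0],[0,0,0],[0,0,0]],"dr":[[0,0,0],[0,0,0],[0,0,0],[0,0,0],[0,0,0],[0,0,0],[0,0,0]]}'
python3 - <<'E'
from h import *
togo(.483,.262,.162)
p=imaging.capture('wrist'); save(p,'w7')
for d in spot_point(p,'spray_cup')[:2]: print(d['score'],d['position'],ray(p,d['position'],.035).round(4))
p=imaging.capture('top'); save(p,'t7'); i=cv2.cvtColor(p['pixels'],cv2.COLOR_RGB2BGR)
for k,z in (('hardener_can',.038),('lacquer_tin',.02)):
  for d in spot_point(p,k)[:2]: print(k,d['score'],ray(p,d['position'],z).round(4))
cv2.imwrite('pics/t7c.png',cv2.resize(i[140:310,160:480],None,fx=2.4,fy=2.4,interpolation=cv2.INTER_CUBIC))
E
```

```text
clock: 24.53
tool_pos: [0.6527, -0.1369, 0.1482]
orientation: [-0.0, -0.658, 0.753, -0.0]
ft_force: [-2.7, 0.6, 4.0]
finger_gap: 0.0357
grip_force: 46.0
clock: 25.37
tool_pos: [0.6536, -0.1372, 0.3019]
orientation: [0.002, -0.658, 0.753, -0.003]
ft_force: [-0.6, -0.7, 0.9]
finger_gap: 0.0849
grip_force: 0.0
clock: 26.2
tool_pos: [0.5352, 0.1351, 0.2954]
orientation: [-0.001, -0.657, 0.753, 0.001]
ft_force: [-0.5, 0.4, -0.6]
finger_gap: 0.0849
grip_force: 0.0
clock: 26.78
tool_pos: [0.4812, 0.2622, 0.2956]
orientation: [-0.001, -0.658, 0.753, 0.0]
ft_force: [-0.0, 0.0, 0.4]
finger_gap: 0.085
grip_force: 0.0
t 26.78 tool [0.4812 0.2622 0.2956] xaxis [-0.134 -0.991  0.002] z [-0.002 -0.002 -1.   ] f [-0.   0.   0.4] gap 0.085 grip 0.0
togo cm [-0.03 -0.21 13.36]
0.63 [317.5, 174.1] [0.4865 0.263  0.035 ]
hardener_can 0.6 [ 0.6527 -0.1363  0.038 ]
lacquer_tin 0.9 [0.6298 0.1238 0.02  ]
```

View pics/w7.png

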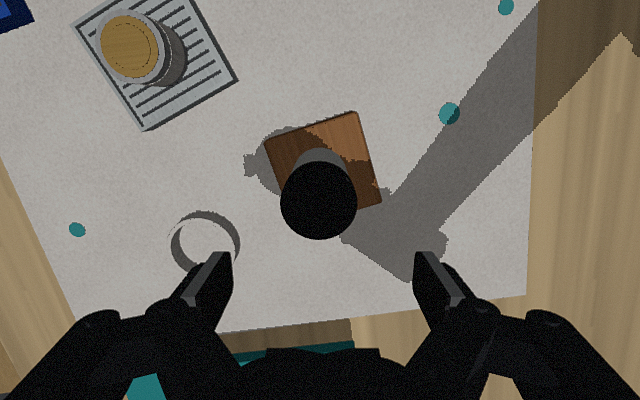

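View pics/t7c.png

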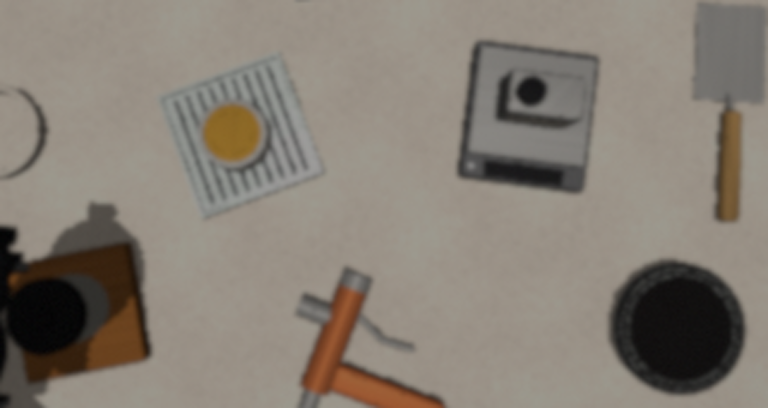

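The tin stands in the tray, the can is on the pan, and the cup is parked at column 318, between the fingers. I'm regripping the cup.

```bash
python3 -m crank '{"travel":[[0,-0.2,1.2],[0,0,2.2],[0,0,2.5],[0,0,2.5],[0,0,2.2],[0,0,1.5],[0,0,0.8],[0,0,0.4],[0,0,0],[0,0,0]],"dr":[[0,0,0],[0,0,0],[0,0,0],[0,0,0],[0,0,0],[0,0,0],[0,0,0],[0,0,0],[0,0,0],[0,0,0]]}'
python3 -m crank '{"travel":[[0,0,0],[0,0,0],[0,0,0],[0,0,0],[0,0,0],[0,0,0],[0,0,0],[0,0,0],[0,0,0],[0,0,0]],"dr":[[0,0,0],[0,0,0],[0,0,0],[0,0,0],[0,0,0],[0,0,0],[0,0,0],[0,0,0],[0,0,0],[0,0,0]]}' 4 45
python3 - <<'E'
from h import *
p=imaging.capture('top')
f=lambda u:(160+u[0]/2.4-.3,140+u[1]/2.4-.3)
def c(n,pts,z):
    P=np.array([ray(p,f(u),z)[:2] for u in pts]); print(n,P.mean(0).round(4),np.linalg.norm(P-np.roll(P,1,0),axis=1).round(4))
c('tray',[(281,55),(324,172),(206,217),(161,97)],.026)
c('tin lid',[(202,131),(264,131),(233,101),(233,162)],.07)
c('pan',[(479,43),(598,58),(587,166),(467,153)],.038)
c('can',[(513,68),(585,73),(581,122),(508,115)],.123); c('cap',[(532,91)],.137)
c('tt',[(611,327),(745,327),(678,260),(678,394)],.028)
E
```

```text
clock: 27.87
tool_pos: [0.4849, 0.2615, 0.1647]
orientation: [0.001, -0.657, 0.754, -0.0]
ft_force: [0.1, 0.5, -0.1]
finger_gap: 0.085
grip_force: 0.0
clock: 28.7
tool_pos: [0.4847, 0.2618, 0.1651]
orientation: [0.001, -0.658, 0.753, -0.0]
ft_force: [-2.3, 0.4, 5.8]
finger_gap: 0.0568
grip_force: 47.9
tray [0.6309 0.1169] [0.113  0.1115 0.1114 0.1142]
tin lid [0.6307 0.1211] [0.0374 0.0526 0.0369 0.052 ]
pan [ 0.6519 -0.1399] [0.0983 0.1063 0.0965 0.1062]
can [ 0.6514 -0.1379] [0.0385 0.0585 0.04   0.0592]
cap [ 0.6529 -0.1238] [0.]
tt [ 0.4543 -0.2636] [0.0821 0.1184 0.0825 0.1168]
```

```bash
python3 -m crank '{"travel":[[0,0,-1],[0,0,-1.5],[0,0,-1.5],[0,0,-1],[1,-0.1,0],[2,-0.15,0],[2.9,-0.22,0],[2.9,-0.22,0],[2.9,-0.22,0],[2.9,-0.22,0]],"dr":[[0,0,0],[0,0,0],[0,0,0],[0,0,0],[0,0,0],[0,0,0],[0,0,0],[0,0,0],[0,0,0],[0,0,0]]}'
python3 -m crank '{"travel":[[2.9,-0.22,0],[2.9,-0.22,0],[2.9,-0.22,0],[2.9,-0.22,0],[2.9,-0.22,0],[2.9,-0.22,0],[2.9,-0.22,0],[2.9,-0.22,0],[2.9,-0.22,0],[2.9,-0.22,0]],"dr":[[0,0,0],[0,0,0],[0,0,0],[0,0,0],[0,0,0],[0,0,0],[0,0,0],[0,0,0],[0,0,0],[0,0,0]]}'
python3 -m crank '{"travel":[[2.9,-0.22,0],[2.9,-0.22,0],[2,-0.15,0],[1,-0.1,0],[0,0,0],[0,0,0],[0,0,0]],"dr":[[0,0,0],[0,0,0],[0,0,0],[0,0,0],[0,0,0],[0,0,0],[0,0,0]]}'
python3 - <<'E'
from h import *
togo(.4537,-.265,.162)
E
```

```text
clock: 29.58
tool_pos: [0.4744, 0.1131, 0.2128]
orientation: [-0.001, -0.657, 0.754, 0.0]
ft_force: [0.8, -0.6, -3.8]
finger_gap: 0.0569
grip_force: 48.8
clock: 30.42
tool_pos: [0.4566, -0.1767, 0.213]
orientation: [-0.001, -0.657, 0.754, 0.001]
ft_force: [0.8, 0.7, -2.5]
finger_gap: 0.057
grip_force: 48.8
clock: 31.0
tool_pos: [0.4526, -0.2625, 0.2134]
orientation: [-0.0, -0.658, 0.753, 0.001]
ft_force: [0.3, 0.2, -3.2]
finger_gap: 0.0575
grip_force: 48.8
t 31.0 tool [ 0.4526 -0.2625  0.2134] xaxis [-0.135 -0.991 -0.001] z [-0.001  0.001 -1.   ] f [ 0.3  0.2 -3.2] gap 0.0575 grip 48.8
togo cm [ 0.23 -0.15  5.14]
```

```bash
python3 -m crank '{"travel":[[0.2,-0.1,1],[0,0,1.3],[0,0,1.3],[0,0,0.8],[0,0,0.4],[0,0,0.2],[0,0,0.1],[0,0,0],[0,0,0]],"dr":[[0,0,0],[0,0,0],[0,0,0],[0,0,0],[0,0,0],[0,0,0],[0,0,0],[0,0,0],[0,0,0]]}'
python3 -m crank '{"travel":[[0,0,0.1],[0,0,0.1],[0,0,0]],"dr":[[0,0,0],[0,0,0],[0,0,0]]}'
```

```text
clock: 31.75
tool_pos: [0.4542, -0.2654, 0.1634]
orientation: [0.0, -0.658, 0.753, -0.001]
ft_force: [0.6, -0.3, -2.9]
finger_gap: 0.0571
grip_force: 48.8
clock: 32.0
tool_pos: [0.4538, -0.2653, 0.161]
orientation: [0.0, -0.657, 0.754, -0.0]
ft_force: [0.5, -0.1, -3.4]
finger_gap: 0.057
grip_force: 48.8
```

```bash
python3 -m crank '{"travel":[[0,0,0.1],[0,0,0.05],[0,0,0]],"dr":[[0,0,0],[0,0,0],[0,0,0]]}'
```

```text
clock: 32.25
tool_pos: [0.454, -0.2655, 0.1602]
orientation: [0.0, -0.658, 0.753, -0.0]
ft_force: [-0.7, 1.2, 4.0]
finger_gap: 0.057
grip_force: 49.3
```

Contact. I'll release, lift, and move off to the left.

```bash
python3 -m crank '{"travel":[[0,0,0],[0,0,0],[0,0,0],[0,0,-1],[0,0,-2],[0,0,-3],[0,0,-3],[0,0,-3],[0,0,-2],[0,0,-1]],"dr":[[0,0,0],[0,0,0],[0,0,0],[0,0,0],[0,0,0],[0,0,0],[0,0,0],[0,0,0],[0,0,0],[0,0,0]]}' 8.5
python3 -m crank '{"travel":[[-1.5,0,0],[-3,0,0],[-3,0,0],[-3,0,0],[-3,0,0],[-3,0,0],[-3,0,0],[-3,0,0],[0,0,0],[0,0,0]],"dr":[[0,0,0],[0,0,0],[0,0,0],[0,0,0],[0,0,0],[0,0,0],[0,0,0],[0,0,0],[0,0,0],[0,0,0]]}'
python3 - <<'E'
from h import *
togo(.45,-.26,.3)
p=imaging.capture('top')
i=cv2.cvtColor(p['pixels'],cv2.COLOR_RGB2BGR)
cv2.imwrite('pics/t8c.png',cv2.resize(i[130:330,220:480],None,fx=3,fy=3,interpolation=cv2.INTER_CUBIC))
for k,z in (('hardener_can',.038),('lacquer_tin',.02),('spray_cup',.03)):
  for d in spot_point(p,k)[:2]: print(k,d['score'],ray(p,d['position'],z).round(4))
E
```

```text
clock: 33.08
tool_pos: [0.4548, -0.2658, 0.3138]
orientation: [0.002, -0.658, 0.753, -0.003]
ft_force: [0.4, 0.8, -0.3]
finger_gap: 0.0851
grip_force: 0.0
clock: 33.92
tool_pos: [0.4843, -0.0411, 0.309]
orientation: [-0.0, -0.659, 0.753, 0.0]
ft_force: [-0.0, -0.9, 0.1]
finger_gap: 0.0849
grip_force: 0.0
t 33.92 tool [ 0.4843 -0.0411  0.309 ] xaxis [-0.133 -0.991  0.   ] z [-0.001 -0.    -1.   ] f [-0.  -0.9  0.1] gap 0.0849 grip 0.0
togo cm [22.15  0.49  0.91]
hardener_can 0.57 [ 0.6501 -0.1386  0.038 ]
lacquer_tin 0.72 [0.6246 0.1196 0.02  ]
spray_cup 0.84 [ 0.4502 -0.2677  0.03  ]
```

View pics/t8c.png

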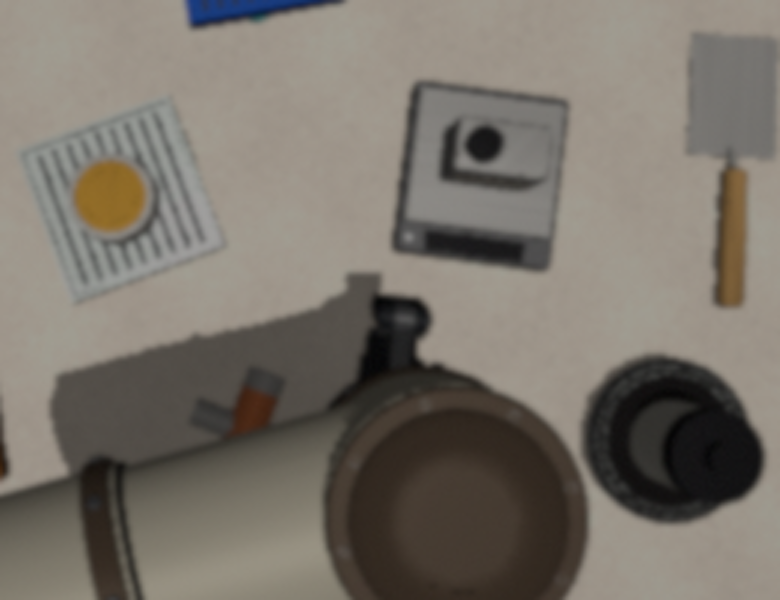

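All three containers stand upright and centred: the tin in the tray at crop position (112,198), the can on the pan at (500,150), and the cup on the turntable at (690,440). Handing in.

```bash
python3 -c "
from bench import job
print(job.job_done())"
```

```text
the job is handed in; nothing more can be done
None
```

The job is handed in at about 34 s of the 112 s limit: the can is on the scale's pan, the tin in the drip tray and the cup on the turntable (parked on the wooden block on the way), all upright and within a few millimetres of centre in the last pictures.

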